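# Fill the seedling carrier from the spring-loaded strip dispenser

### The job

Take the top two black cell strips, one after the other, from the spring-loaded dispenser, and set each one down flat, lying between the ribs, in its own empty cork-lined bay of the grey carrier tray. Set them down rather than dropping them. Leave the last strip in the dispenser, risen to the top, and leave the planted strip, basin, pot, bottle and trowel where they are.

Things in the scene. Friction and masses are not known exactly. Their poses are not given: they have to be found in the camera images.
- dispenser: bare metal dispenser fixed to the bench: base 190 (x) x 90 (y) mm, four corner guides 134 mm high that hold the ends of the stack with 3 mm play; between them the middle 110 mm of both long sides is open for fingers. Origin at the centre of its underside, x along the strips.
- lift (a joint): height of the dispenser's platform (m, up): its top stands 50 mm + this above the bench. A soft spring (39 N/m) bears it and the strips; with each strip taken the rest rise 30 mm in about a second, so the top strip's rim stays 144 to 160 mm above the bench, 10 to 26 mm above the guides. Pressing on the stack sinks it.
- strip_1: black plastic cell strip, an open trough of three cells, 150 (x) x 50 (y) x 30 (z) mm, walls 4 mm, about 120 g; origin at the centre of its underside, x along its length, z up. Starts on top of the stack. It lifts straight up out of the guides; grip it across its 50 mm width at mid length, in its upper 20 mm so as not to take the next one too.
- strip_2: black plastic cell strip, an open trough of three cells, 150 (x) x 50 (y) x 30 (z) mm, walls 4 mm, about 120 g; origin at the centre of its underside, x along its length, z up. Starts second in the stack, right under strip_1.
- strip_3: black plastic cell strip, an open trough of three cells, 150 (x) x 50 (y) x 30 (z) mm, walls 4 mm, about 120 g; origin at the centre of its underside, x along its length, z up. Starts lowest in the stack; it stays in the dispenser.
- carrier: grey carrier tray fixed to the bench, 194 (x) x 268 (y) mm: three bays side by side along y, 86 mm apart, each 174 (x) x 76 (y) mm between ribs 10 mm above its 4 mm floor. Origin at the centre of its underside. Two bays are empty, lined with cork; the third (any of them) holds the planted strip.
- pad_1: cork pad, 166 (x) x 68 (y) x 3 mm, fixed in the middle of one empty bay; origin at the centre of its underside, x along the bay's length. A strip lies on it with its length along x, either way round.
- pad_2: the same cork pad in the other empty bay.
- planted: the same kind of strip, filled with soil and small seedlings (up to 35 mm above its rim, soft), about 300 g, standing in the bay without a pad; origin at the centre of its underside. Bystander.
- basin: turquoise plastic basin, 170 mm across and 70 mm high, origin at the centre of its underside. Bystander.
- pot: terracotta pot, 90 mm across and 85 mm high, origin at the centre of its underside. Bystander.
- bottle: white plastic bottle, 64 mm across and 170 mm high, origin at the centre of its underside. Bystander.
- trowel: hand trowel lying on the bench, 270 mm long, wooden handle; origin on the bench where the blade's neck is. Bystander.
Not all that is in view belongs to the job. Leave any yellow look-alike of the strip_1 alone. What is shaped like the pad_1 but blue is not meant.

How it is judged:
By the outcome, as a careful person would: the job done as asked, in the order asked, and still so for the second after the job is handed in, with the robot touching nothing.
It also fails if it takes over 59 s, if anything falls off the work surface, if the arm or the gripper's body presses on something with over 40 N, if the wrist force passes 120 N, or if a joint passes its speed limit or range.

### The arm

A 6-joint arm with a two-finger parallel gripper is mounted at the origin on the work surface. World frame = base frame: x ahead of the robot, y to its left, z up, the work surface at z = 0. Lengths are in m, angles in rad, forces in N, time in s.
With the tool pointing down it reaches from about 0.275 to 0.875 m from the base axis. Payload 12.5 kg.
Tool frame: the origin (TCP) lies at the very end of the fingers, on their centre line; the grasp point (between the pads) lies 19 mm behind it; x points along the fingers, y is the direction in which the jaws open and shut, and the axes are right-handed (so a half turn about x gives the same grasp; the last joint's range is limited). The gripper opens to 85 mm and grips with 20 to 120 N. Pads are 22 mm wide; open, the fingers measure 114 mm over their backs; the gripper's body (76 mm by 85 mm) begins 54 mm behind the grasp point. The pads swing forward as they close: fully open they stand 13 mm farther back than shut.
Start: joints at [1.099, 0.351, 1.652, -0, 1.139, -0.085], TCP at [0.207, 0.509, 0.231] pointing down, gripper open.
Joint ranges: [-2.75, 2.75], [-0.79, 2.1], [0.01, 2.65], [-1.57, 4.71], [0.07, 3.14], [-2.87, 2.87]. Speed limits (rad/s): [2.22, 2.22, 2.79, 3.14, 3.14, 3.14].

### API

Orientations are given as a 3x3 rotation matrix whose columns are the frame's x, y, z axes.
In Python, from bench import manip gives the robot as it stands. Calls block until the motion is done:
- manip.move_ptp(position, orientation): joint-space move of the TCP to a pose.
- manip.move_l(position, attitude=None, max_speed=0.15): straight line of the TCP; attitude=None keeps the orientation; max_speed is the mean speed in m/s.
- manip.move_j(angles): joint-space move.
- manip.set_gripper(opening, effort=None): opening from 0.0 (shut) to 1.0 (fully open); effort is the grip in N (None keeps the last); returns when the fingers have stopped.
- manip.dwell(seconds).
- manip.inverse_kinematics(position, orientation): joint angles nearest the present ones, or None.
- manip.grab_frame(name): name is "scene" or "top" or "wrist"; returns (picture, depth): 400x640x3 uint8, red, green, blue; 400x640 float32, m along the optical axis (not along the pixel's ray), 0 where there is no reading.
- manip.get_calibration(name): a dict with "camera_matrix" (3x3 intrinsics, pixels), "R" (3x3) and "t" (3): a world point X has camera coordinates R X + t. Camera axes: x right, y down, z forward; pixel columns grow to the right and rows downward; lengths in m; the calibration is good to about 2 mm. A picture is of the moment at which its call begins: read the wrist's pose just before it. get_calibration takes no time and is no camera call; for the wrist camera it gives the pose at the moment of the call.
A pose or a line that the arm cannot do raises manip.Unreachable and nothing moves.
- manip.sign_off(): hands the job in, once; it reports no verdict.
Trained networks look in the newest picture that a camera, given by its name, has taken for a name from the list of things; names that differ only in an ending like _2 or _b are one class to them, and where a whole thing is asked for, a point or a joint stands for the part that bears it (a point fixed in the world has none). Each returns a list of dicts, best first, with "confidence" (0 to 1); they miss things now and then, are a little off and sometimes report something else, mostly with a low value. They report only what shows in the picture. A call takes as long as a camera call. They do not tell look-alikes from the thing itself.
- manip.look_for(camera, name): "at" ([x, y, z] in m, in world coordinates, good to about 4 mm: the middle of the surface that is visible of it).
Readings, each from a call of its own:
- manip.current_time(): time.
- manip.current_qpos(): joint angles.
- manip.current_joint_vel(): joint speeds.
- manip.current_joint_torque(): joint torques, N m.
- manip.current_ee_pos(): TCP position.
- manip.current_tcp_rot(): TCP orientation.
- manip.current_force(): force on the tool from outside, world axes, zero at the start.
- manip.current_ft_torque(): the same for the moment, N m.
- manip.current_grip_width(): opening from 0.0 (shut) to 1.0 (fully open).
Only numpy, scipy, OpenCV 4.12 (cv2) and the standard library are available. Lean on these libraries where they do the work, as an engineer would, in place of code of your own. Each camera call takes 0.05 s, during which the arm holds its last target.

## Working session

There is one attempt and no reset: what is moved stays moved. The work goes in short steps, each a Python script; the robot and the scene stay as the last script left them, time stands still between calls to the robot, and variables do not carry over. Pictures are saved under pics/ and viewed, and the job is handed in when it is done.

```bash
mkdir -p pics; ls
python3 - <<'E'
from bench import manip as m
import cv2,numpy as np
for c in ("scene","top"):
    p,d=m.grab_frame(c); cv2.imwrite(f"pics/{c}0.png",p[:,:,::-1]); np.save(f"{c}0.npy",d)
    k=m.get_calibration(c); print(c,np.round(k["camera_matrix"],1).tolist(),np.round(k["R"],3).tolist(),np.round(k["t"],3))
    for n in ("dispenser","strip_1","pad_1","carrier","planted"):
        for r in m.look_for(c,n): print(c,n,round(r["confidence"],2),np.round(r["at"],3))
print(m.current_time(),m.current_ee_pos(),m.current_grip_width(),m.current_tcp_rot())
E
```

```text
pics
scene [[484.9, 0.0, 317.8], [0.0, 484.9, 203.3], [0.0, 0.0, 1.0]] [[0.587, 0.81, -0.001], [0.597, -0.434, -0.674], [-0.547, 0.395, -0.738]] [-0.279 -0.276  1.641]
scene dispenser 0.71 [0.493 0.22  0.007]
scene strip_1 0.94 [0.449 0.25  0.142]
scene strip_1 0.77 [0.504 0.4   0.01 ]
scene strip_1 0.53 [0.456 0.216 0.108]
scene pad_1 0.9 [ 0.554 -0.239  0.004]
scene pad_1 0.87 [ 0.595 -0.438  0.002]
scene pad_1 0.73 [ 0.517 -0.075  0.013]
scene planted 0.55 [ 0.541 -0.164  0.027]
scene planted 0.35 [0.455 0.219 0.075]
top [[385.6, 0.0, 317.1], [0.0, 385.6, 202.0], [0.0, 0.0, 1.0]] [[0.007, -1.0, -0.003], [-0.999, -0.007, -0.053], [0.053, 0.003, -0.999]] [-0.006  0.551  1.298]
top dispenser 0.94 [0.463 0.214 0.005]
top strip_1 0.63 [0.448 0.247 0.122]
top pad_1 0.89 [ 0.552 -0.241  0.01 ]
top pad_1 0.8 [ 0.516 -0.078  0.005]
top pad_1 0.64 [ 0.592 -0.431  0.004]
top carrier 0.58 [ 0.53  -0.154  0.015]
top carrier 0.56 [ 0.748 -0.273  0.113]
top carrier 0.16 [0.448 0.247 0.128]
top planted 0.7 [ 0.531 -0.155  0.03 ]
0.6 [0.20745293 0.5093599  0.23128913] 0.9995955141315913 [[-1.41310193e-05  3.77244096e-01  9.26113865e-01]
 [-2.00692707e-05  9.26113865e-01 -3.77244097e-01]
 [-1.00000000e+00 -2.39172734e-05 -5.51591899e-06]]
```

View pics/scene0.png

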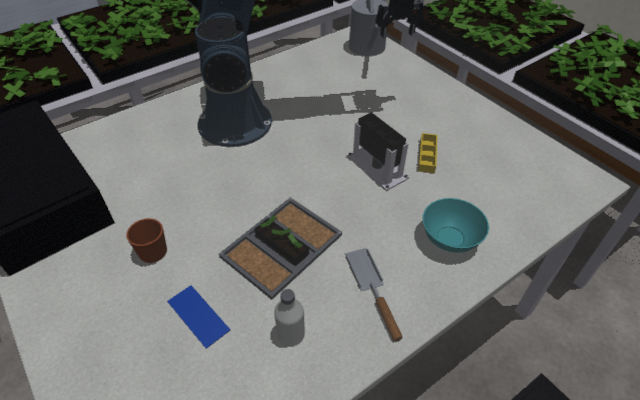

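View pics/top0.png

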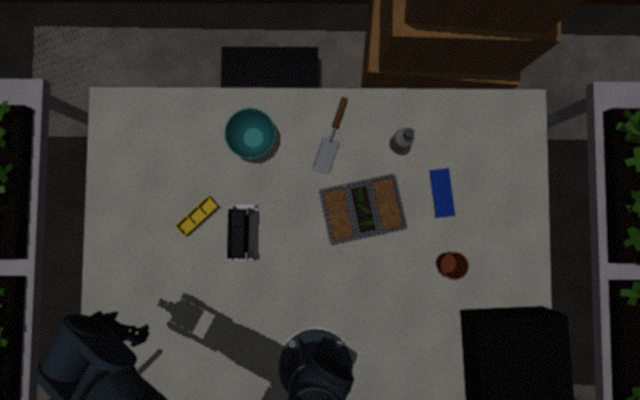

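The scene view shows the dispenser at about (380,150), with the black stack in it. The carrier is at about (281,245), its two cork bays either side of the planted middle one. The yellow strip and blue pad are decoys. I'll use the top depth for a coarse fit, then go closer with the wrist camera.

```bash
cat > h.py <<'E'
from bench import manip as m
import cv2,numpy as np
def cloud(d,k):
    K=k["camera_matrix"];v,u=np.mgrid[0:d.shape[0],0:d.shape[1]]
    P=np.stack([(u-K[0,2])/K[0,0]*d,(v-K[1,2])/K[1,1]*d,d],-1)
    W=(P-np.array(k["t"]))@np.array(k["R"]); W[d<=0]=np.nan; return W
def rect(pts):
    (c,s,a)=cv2.minAreaRect((pts[:,:2]*1000).astype(np.float32))
    b=cv2.boxPoints((c,s,a)); e0=b[1]-b[0];e1=b[2]-b[1]
    e=e0 if np.linalg.norm(e0)>np.linalg.norm(e1) else e1
    y=np.arctan2(e[1],e[0]); y=(y+np.pi/2)%np.pi-np.pi/2
    return np.round(c,1),np.round(s,1),round(np.degrees(y),2)
def down(yaw): # jaw axis (tool y) at yaw+90 from strip length yaw -> y=( -sin,cos )
    y=np.array([-np.sin(yaw),np.cos(yaw),0]);x=np.array([0,0,-1.]);return np.stack([x,y,np.cross(x,y)],1)
E
python3 - <<'E'
from h import *
for c in ("top","scene"):
    d=np.load(c+"0.npy"); W=cloud(d,m.get_calibration(c)); x,y,z=W[...,0],W[...,1],W[...,2]
    near=(abs(x-.45)<.13)&(abs(y-.23)<.12)
    print(c,"table",np.nanmedian(z[(abs(x-.6)<.1)&(abs(y-.05)<.03)]))
    s=near&(z>.115); print("stack",rect(W[s]),np.nanpercentile(z[s],[5,50,95]),s.sum())
    s=near&(z>.003)&(z<.1); print("base",rect(W[s]))
    k=(abs(x-.535)<.15)&(abs(y+.155)<.18)&(z>.0075)&(z<.03)
    k=cv2.morphologyEx(k.astype(np.uint8),cv2.MORPH_OPEN,np.ones((3,3)))>0
    print("carrier",rect(W[k]))
p=cv2.imread("pics/top0.png"); 
a=cv2.resize(p[150:260,170:280],None,fx=4,fy=4,interpolation=2);b=cv2.resize(p[165:255,310:415],None,fx=3.5,fy=3.5)
cv2.imwrite("pics/crop1.png",a)
d=np.load("top0.npy");W=cloud(d,m.get_calibration("top"))
z=W[150:260,170:280,2]; cv2.imwrite("pics/z1.png",cv2.resize(np.nan_to_num(np.clip(z/.18,0,1)*255).astype(np.uint8),None,fx=4,fy=4,interpolation=0))
# IK for look pose
for yaw in (0,np.pi):
  for P in ([.42,.245,.33],[.5,-.15,.35]): print(yaw,P,m.inverse_kinematics(P,down(yaw)))
k=m.get_calibration("wrist"); R=np.array(k["R"]);cam=-R.T@k["t"]; T=m.current_tcp_rot(); print("cam in tool",T.T@(cam-m.current_ee_pos()),"\n",R@T,k["camera_matrix"][0])
E
```

```text
top table -0.0003070000069243889
stack (array([448.3, 242.8]), array([160.6,  60.2]), np.float32(0.06)) [0.12119339 0.12782251 0.15245649] 974
base (array([449.9, 229.6]), array([255.8, 238.8]), np.float32(0.36))
carrier (array([ 531.2, -158.7]), array([194.1, 268.3]), np.float32(-77.45))
scene table -0.0019052688169910815
stack (array([449.5, 239.5]), array([ 66.5, 164.6]), np.float32(-0.43)) [0.11923576 0.13443443 0.15039954] 1114
base (array([450.7, 235.9]), array([236.3, 253.9]), np.float32(-2.52))
carrier (array([ 531.2, -161.8]), array([197.1, 270.3]), np.float32(-77.46))
0 [0.42, 0.245, 0.33] [ 4.32295411e-01  1.42732938e-01  1.67419381e+00 -4.44089210e-16
  1.32466590e+00 -1.13850092e+00]
0 [0.5, -0.15, 0.35] [-3.80652865e-01  2.01046082e-01  1.55651875e+00 -4.44089210e-16
  1.38402782e+00 -1.95144919e+00]
3.141592653589793 [0.42, 0.245, 0.33] [ 4.32295411e-01  1.42732938e-01  1.67419381e+00 -4.44089210e-16
  1.32466590e+00  2.00309174e+00]
3.141592653589793 [0.5, -0.15, 0.35] [-3.80652865e-01  2.01046082e-01  1.55651875e+00 -4.44089210e-16
  1.38402782e+00  1.19014346e+00]
cam in tool [-0.14288585 -0.00020822 -0.08109096] 
 [[-1.68396035e-04  9.99999978e-01  1.27083870e-04]
 [-3.14617022e-01 -1.73610646e-04  9.49218678e-01]
 [ 9.49218679e-01  1.19861913e-04  3.14617044e-01]] [296.28159334   0.         317.51269888]
```

View pics/z1.png

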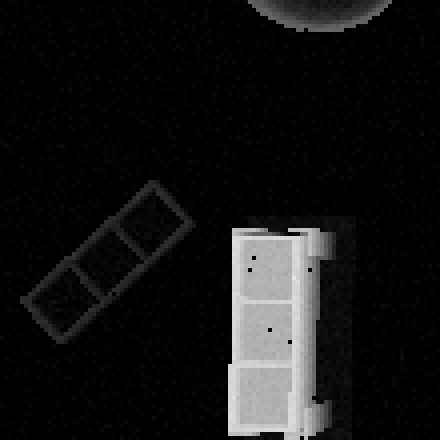

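Run:
```python
from h import *
m.move_ptp([.437,.243,.30],down(0)); m.dwell(.3)
k=m.get_calibration("wrist");p,d=m.grab_frame("wrist");cv2.imwrite("pics/w1.png",p[:,:,::-1]);np.save("w1.npy",d)
W=cloud(d,k); np.save("w1W.npy",W);x,y,z=W[...,0],W[...,1],W[...,2]
near=(abs(x-.45)<.13)&(abs(y-.243)<.06)
print(np.histogram(z[near&(z>.1)],bins=np.arange(.1,.18,.004)))
for r in m.look_for("wrist","strip_1"): print(r)
s=near&(z>.14);print(rect(W[s]),np.nanmedian(z[s]))
print(m.current_time(),m.current_ee_pos())
cv2.imwrite("pics/wz1.png",np.nan_to_num(np.clip(z/.18,0,1)*255).astype(np.uint8))
```

```text
(array([  14,   45,    6,    7,   26,   88, 4021,  216,  538,  206,  251,
        347, 1039,  673,    0,    0,    0,    0,    0]), array([0.1  , 0.104, 0.108, 0.112, 0.116, 0.12 , 0.124, 0.128, 0.132,
       0.136, 0.14 , 0.144, 0.148, 0.152, 0.156, 0.16 , 0.164, 0.168,
       0.172, 0.176]))
{'at': [0.4992, 0.417, 0.0096], 'confidence': 0.73}
{'at': [0.3816, 0.2387, 0.01], 'confidence': 0.57}
(array([448.2, 243. ]), array([120. , 150.7]), np.float32(-0.07)) 0.3752354100992032
2.3417 [0.43688187 0.24323265 0.29994518]
```

View pics/w1.png

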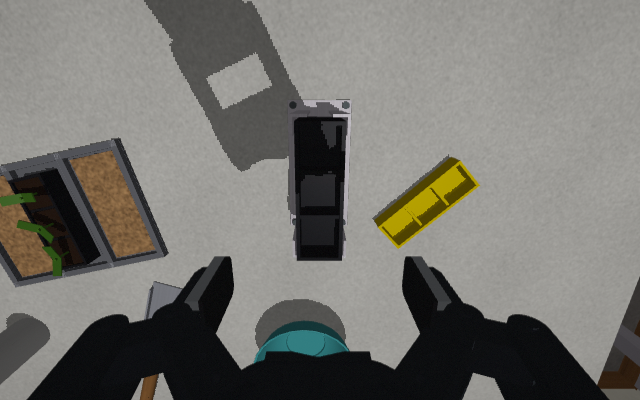

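View pics/wz1.png

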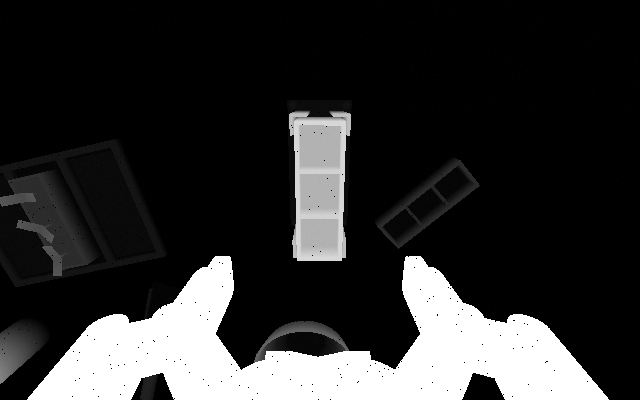

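The wrist view shows the stack top at about (320,190) between the open fingers. The carrier is at the left and the yellow decoy at (427,203). Next I'll fit the rim and the carrier.

Run:
```python
from h import *
W=np.load("w1W.npy");x,y,z=W[...,0],W[...,1],W[...,2]
near=(abs(x-.45)<.13)&(abs(y-.243)<.06)
s=near&(z>.143)&(z<.165);print(rect(W[s]),np.nanpercentile(z[s],[20,50,80,95]))
top=near&(z>.149)&(z<.165)
print(rect(W[top]))
for xx in (.40,.42,.45,.48,.50):
    q=s&(abs(x-xx)<.006); print(xx,np.nanpercentile(y[q],[1,99]))
s=near&(z>.123)&(z<.128);print("cells",rect(W[s]))
# planted from top view
d=np.load("top0.npy");V=cloud(d,m.get_calibration("top"));X,Y,Z=V[...,0],V[...,1],V[...,2]
q=(abs(X-.531)<.13)&(abs(Y+.16)<.15)&(Z>.022)&(Z<.045)
q=cv2.morphologyEx(q.astype(np.uint8),cv2.MORPH_OPEN,np.ones((3,3)))>0
print("planted",rect(V[q]))
```

```text
(array([448.2, 245.2]), array([ 50.1, 150.7]), np.float32(-0.2)) [0.14811706 0.15152096 0.1523039  0.15297773]
(array([448.4, 245.2]), array([ 50.1, 150.4]), np.float32(-0.2))
0.4 [0.22029522 0.27021749]
0.42 [0.22080599 0.26989455]
0.45 [0.22012592 0.26974706]
0.48 [0.22039586 0.2695351 ]
0.5 [0.21999018 0.26987606]
cells (array([446.5, 244.3]), array([160. ,  61.3]), np.float32(0.75))
planted (array([ 531.5, -158.2]), array([150.2,  50.7]), np.float32(12.6))
```

Run:
```python
from h import *
m.move_ptp([.4483,.2451,.19],down(0))
m.set_gripper(1.0,40)
m.move_l([.4483,.2451,.128],max_speed=.08)
print(m.current_ee_pos(),m.current_force())
m.set_gripper(0.0,40); print("w",m.current_grip_width(),m.current_force(),m.current_ee_pos())
m.move_l([.4483,.2451,.205],max_speed=.06); m.dwell(.2)
print("w",m.current_grip_width(),m.current_force(),m.current_time())
k=m.get_calibration("wrist");p,d=m.grab_frame("wrist");cv2.imwrite("pics/w2.png",p[:,:,::-1]);W=cloud(d,k);np.save("w2W.npy",W)
p,d=m.grab_frame("scene");cv2.imwrite("pics/s2.png",cv2.resize(p[60:220,300:500,::-1],None,fx=3,fy=3))
```

```text
[0.44859162 0.24522113 0.12840575] [ 0.39869733  0.50709921 -0.56353151]
w 0.5741789026617479 [0.4383258  0.15670835 0.3279574 ] [0.44840445 0.24514014 0.12815279]
w 0.5757694823804215 [-0.31962321 -0.17141364 -1.60477935] 6.0583
```

View pics/s2.png

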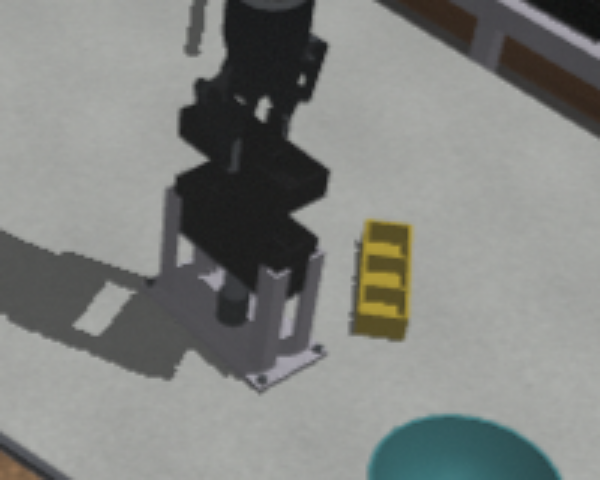

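View pics/w2.png

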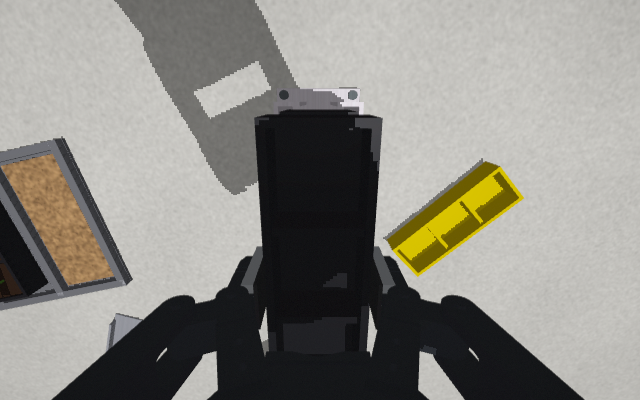

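The scene crop shows one strip in the gripper at about (250,155), and the next one has risen to the guide tops. Now I'll measure the tilt and rim height of the held strip.

Run:
```python
from h import *
W=np.load("w2W.npy");x,y,z=W[...,0],W[...,1],W[...,2]
near=(abs(x-.448)<.09)&(abs(y-.245)<.03)
print(np.histogram(z[near],bins=np.arange(.13,.26,.005)))
s=near&(z>.218)&(z<.245)&(x<.44);print(rect(W[s]))
for a in np.arange(.37,.44,.01):
    q=s&(abs(x-a)<.005); print(round(a,2),q.sum(),np.nanpercentile(z[q],[50,80,95]).round(4),np.nanpercentile(y[q],[1,99]).round(4))
```

```text
(array([  247,    42,    40,    71,   154,     0,     0,     0,     0,
           0,     0,     0,     0,    53, 13677,  1302,  1418,  1658,
        2795,  6158,   374,   361,   523,   543,   190]), array([0.13 , 0.135, 0.14 , 0.145, 0.15 , 0.155, 0.16 , 0.165, 0.17 ,
       0.175, 0.18 , 0.185, 0.19 , 0.195, 0.2  , 0.205, 0.21 , 0.215,
       0.22 , 0.225, 0.23 , 0.235, 0.24 , 0.245, 0.25 , 0.255]))
(array([406.4, 245. ]), array([60. , 67.2]), np.float32(-0.04))
0.37 845 [0.228  0.2287 0.2292] [0.2206 0.2696]
0.38 1210 [0.2281 0.2287 0.2292] [0.2204 0.27  ]
0.39 655 [0.2279 0.2286 0.2291] [0.2202 0.2699]
0.4 622 [0.2279 0.2285 0.2291] [0.2202 0.27  ]
0.41 577 [0.2279 0.2285 0.229 ] [0.2202 0.27  ]
0.42 1609 [0.2242 0.2276 0.2286] [0.2205 0.2697]
0.43 621 [0.2276 0.2284 0.2289] [0.2201 0.2698]
0.44 1087 [0.2323 0.241  0.2443] [0.2152 0.2749]
```

```bash
cat >> h.py <<'E'
YC=np.radians(12.5); C=np.array([.5313,-.160]); AY=np.array([-np.sin(YC),np.cos(YC)])
def place(sgn,off=.0235):
    b=C+sgn*.086*AY; R=down(YC)
    m.move_ptp([b[0],b[1],.16],R); m.dwell(.2); f0=m.current_force()
    m.move_l([b[0],b[1],.037-off+.008],max_speed=.08); m.dwell(.15)
    z=.037-off+.008
    for i in range(9):
        z-=.0015; m.move_l([b[0],b[1],z],max_speed=.02); m.dwell(.1)
        df=m.current_force()-f0; print(round(z,4),df.round(2))
        if df[2]>1.5: break
    m.set_gripper(.72,40); m.dwell(.15)
    print("open",m.current_grip_width(),m.current_ee_pos(),m.current_force())
    m.move_l([b[0],b[1],.16],max_speed=.1)
    print("t",m.current_time())
E
python3 - <<'E'
from h import *
m.move_l([.4483,.2451,.24],max_speed=.12)
place(-1)
for c in("scene","top"):
    p,d=m.grab_frame(c);cv2.imwrite(f"pics/{c}3.png",p[:,:,::-1]);np.save(c+"3.npy",d)
E
```

```text
0.02 [ 1.04 -0.11  1.75]
open 0.7220254942042172 [ 0.5499614  -0.24398724  0.02006519] [0.97343274 1.56556408 0.75134167]
t 13.0
```

View pics/scene3.png

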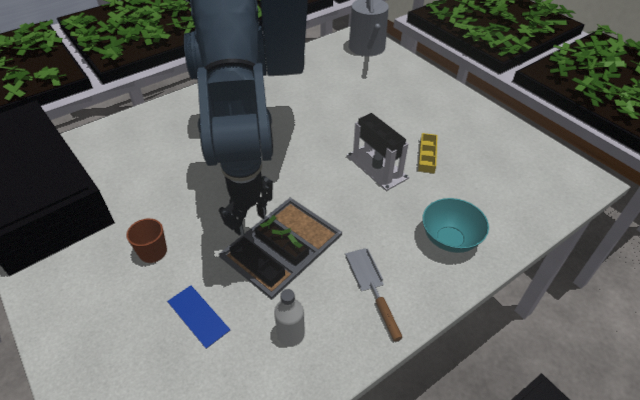

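Run:
```python
from h import *
b=C-.086*AY
for c in ("top","scene"):
    d=np.load(c+"3.npy");W=cloud(d,m.get_calibration(c));x,y,z=W[...,0],W[...,1],W[...,2]
    r=np.stack([x-b[0],y-b[1]],-1); u=r@np.array([np.cos(YC),np.sin(YC)]); v=r@AY
    q=(abs(u)<.085)&(abs(v)<.036)&(z>.025)&(z<.06)
    print(c,rect(W[q]),q.sum(),[np.nanpercentile(z[q&(abs(u-a)<.01)],[50,90]).round(4) for a in (-.07,-.03,0,.03,.07) if (q&(abs(u-a)<.01)).any()])
    print(np.nanpercentile(v[q],[1,99]),np.nanpercentile(u[q],[1,99]))
k=m.get_calibration("wrist");p,d=m.grab_frame("wrist");cv2.imwrite("pics/w3.png",p[:,:,::-1]);W=cloud(d,k);np.save("w3W.npy",W)
x,y,z=W[...,0],W[...,1],W[...,2];r=np.stack([x-b[0],y-b[1]],-1); u=r@np.array([np.cos(YC),np.sin(YC)]); v=r@AY
q=(abs(u)<.085)&(abs(v)<.036)&(z>.03)&(z<.06);print(rect(W[q]))
for a in np.arange(-.07,.08,.02):
    s=q&(abs(u-a)<.01)
    if s.sum()>20: print(round(a,2),np.nanpercentile(z[s],[50,90]).round(4),np.nanpercentile(v[s],[1,99]).round(4))
q=(abs(u)<.1)&(abs(v)<.036)&(z<.015); print("pad z",np.nanpercentile(z[q],[10,50,90]))
F=[m.current_force() for i in range(8)];print(np.round(F,2))
```

```text
top (array([ 596.9, -234. ]), array([55. , 50.4]), np.float32(12.3)) 63 [array([0.0343, 0.0368]), array([0.0356, 0.0398])]
[-0.02567831  0.02471754] [0.0219826  0.07517956]
scene (array([ 549.7, -246.7]), array([154.8,  53.9]), np.float32(12.09)) 499 [array([0.0329, 0.0376]), array([0.0315, 0.0364]), array([0.0331, 0.0365]), array([0.0318, 0.0359]), array([0.0335, 0.0367])]
[-0.02940512  0.02233547] [-0.07515061  0.07556562]
(array([ 549.8, -244. ]), array([150.5,  50.2]), np.float32(12.08))
-0.07 [0.0372 0.0382] [-0.0244  0.025 ]
-0.05 [0.0371 0.038 ] [-0.0243  0.0254]
-0.03 [0.0343 0.0378] [-0.0247  0.0251]
-0.01 [0.0371 0.0379] [-0.0245  0.025 ]
0.01 [0.0372 0.038 ] [-0.025   0.0245]
0.03 [0.0338 0.0377] [-0.0246  0.0247]
0.05 [0.0371 0.038 ] [-0.0252  0.0245]
0.07 [0.0367 0.0378] [-0.0252  0.0239]
pad z [0.00493172 0.01081546 0.01363954]
[[-0.04  0.35  0.51]
 [-0.04  0.35  0.51]
 [-0.04  0.35  0.51]
 [-0.04  0.35  0.51]
 [-0.04  0.35  0.51]
 [-0.04  0.35  0.51]
 [-0.04  0.35  0.51]
 [-0.04  0.35  0.51]]
```

View pics/w3.png

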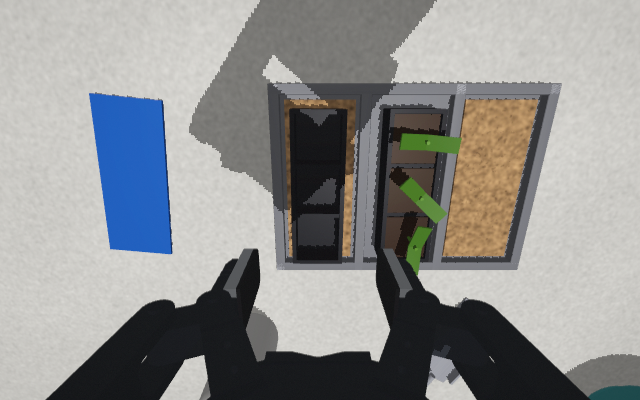

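The first strip lies flat and centred in the left bay (wrist image around (318,185)), rim at 37.5 mm. But noise in the force reading triggered the release about 6 mm early, so it fell slightly. I'll mend that by gripping it again and setting it down properly, with averaged force readings and a height gate.

```bash
cat >> h.py <<'E'
def favg(n=5):
    f=[]
    for i in range(n): m.dwell(.04); f.append(m.current_force())
    return np.mean(f,0)
def setdown(b,f0,ztgt,op):
    z=ztgt+.003
    m.move_l([b[0],b[1],z],max_speed=.04)
    while z>ztgt-.0025:
        z-=.001; m.move_l([b[0],b[1],z],max_speed=.02)
        df=favg(4)-f0; print(round(z,4),df.round(2),m.current_ee_pos()[2].round(4))
        if z<=ztgt+.0005 and df[2]>2: break
    m.set_gripper(op,40); m.dwell(.15)
E
python3 - <<'E'
from h import *
b=C-.086*AY
m.move_l([b[0],b[1],.0135],max_speed=.1); m.set_gripper(0,40); print(m.current_grip_width())
m.move_l([b[0],b[1],.026],max_speed=.05); f0=favg(); print(f0)
setdown(b,f0,.0135,.70)
m.move_l([b[0],b[1],.16],max_speed=.12)
print(m.current_time(), m.current_grip_width())
p,d=m.grab_frame("wrist");cv2.imwrite("pics/w4.png",p[:,:,::-1])
E
```

```text
0.574736561564709
[ 0.07469024 -0.3988714  -0.58286347]
0.0155 [-0.47  0.48 -0.8 ] 0.0156
0.0145 [-0.34  0.46 -0.91] 0.0145
0.0135 [-2.7   1.65  6.97] 0.0142
19.05 0.6989596503850986
```

View pics/w4.png

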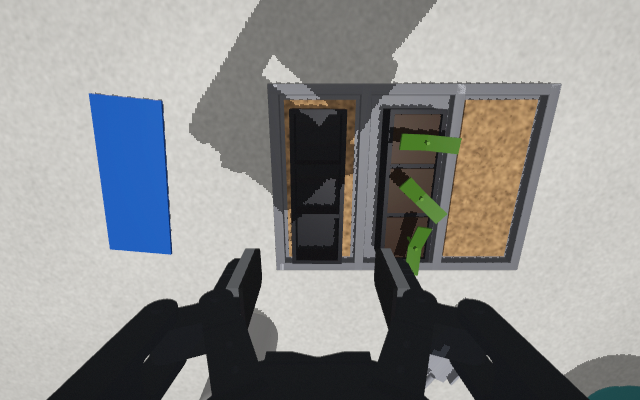

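The strip was set down again with clear contact (7 N at TCP z 14.2 mm) and lies flat in the same place. Next is the second strip, after another measurement of the stack top.

Run:
```python
from h import *
b=C-.086*AY
m.set_gripper(1.0,40)
m.move_ptp([.437,.243,.27],down(0)); m.dwell(.2)
k=m.get_calibration("wrist");p,d=m.grab_frame("wrist");cv2.imwrite("pics/w5.png",p[:,:,::-1]);W=cloud(d,k)
x,y,z=W[...,0],W[...,1],W[...,2];near=(abs(x-.45)<.13)&(abs(y-.245)<.05)
s=near&(z>.141)&(z<.17);c=rect(W[s]);print(c,np.nanpercentile(z[s],[20,50,80,95]))
for a in (.38,.42,.45,.48,.52):
    q=s&(abs(x-a)<.008); print(a,q.sum(),np.nanpercentile(z[q],[50,80]) if q.any() else 0)
print(m.current_time())
```

```text
(array([448.3, 245.1]), array([ 50.2, 150.7]), np.float32(-0.23)) [0.14660283 0.15006755 0.15089403 0.15151824]
0.38 440 [0.15042183 0.15109016]
0.42 447 [0.1471235  0.15049101]
0.45 165 [0.15054614 0.15101504]
0.48 227 [0.14982441 0.15086763]
0.52 433 [0.14978158 0.15080837]
21.5917
```

View pics/w5.png

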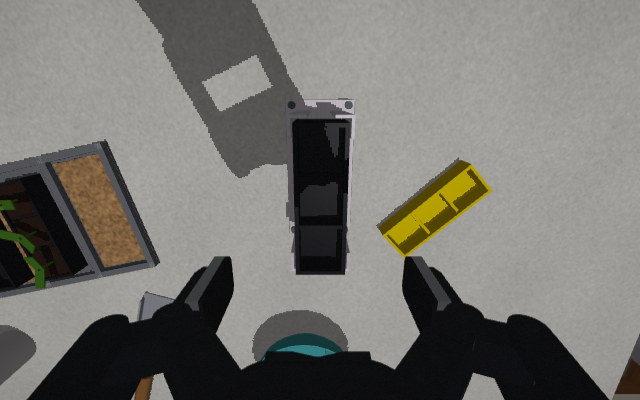

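The second strip has risen level to a rim of about 150.5 mm, at the same x and y (wrist image around (320,195)).

Run:
```python
from h import *
m.move_ptp([.4483,.2451,.19],down(0))
m.move_l([.4483,.2451,.1265],max_speed=.08)
m.set_gripper(0.0,40); print("w",m.current_grip_width(),m.current_force())
m.move_l([.4483,.2451,.205],max_speed=.06); m.dwell(.1); print("w",m.current_grip_width(),favg(),m.current_time())
k=m.get_calibration("wrist");p,d=m.grab_frame("wrist");W=cloud(d,k)
x,y,z=W[...,0],W[...,1],W[...,2]; s=(abs(x-.40)<.04)&(abs(y-.245)<.03)&(z>.218)&(z<.245)
for a in (.375,.39,.41,.43):
    q=s&(abs(x-a)<.006); print(a,np.nanpercentile(z[q],[50,80,95]).round(4),np.nanpercentile(y[q],[1,99]).round(4))
p,d=m.grab_frame("scene");cv2.imwrite("pics/s6.png",cv2.resize(p[60:220,300:500,::-1],None,fx=3,fy=3))
```

```text
w 0.5733523375841477 [0.15871095 0.68917748 1.10444335]
w 0.5747320392412959 [-0.31117203 -0.12659115 -1.16840771] 25.1417
0.375 [0.2284 0.2289 0.2295] [0.2205 0.2698]
0.39 [0.2282 0.2288 0.2295] [0.2202 0.2701]
0.41 [0.2282 0.2288 0.2294] [0.2202 0.27  ]
0.43 [0.2271 0.2285 0.2291] [0.2203 0.2698]
```

View pics/s6.png

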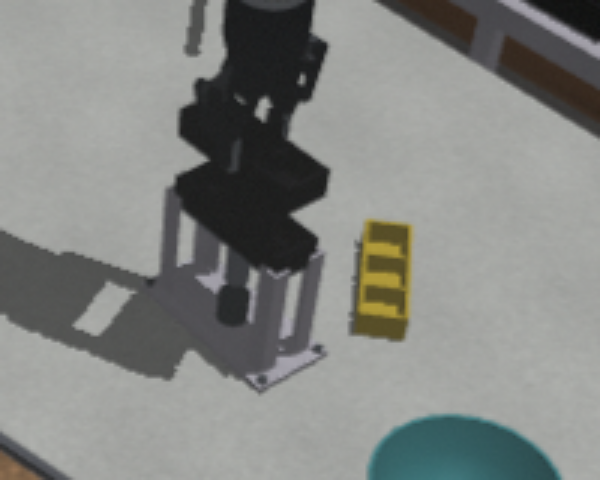

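One strip is held level, and the last one has risen to the top of the dispenser. I'll place this one in the other cork bay, shifted 3 mm away from the seedlings.

Run:
```python
from h import *
b=C+.089*AY
m.move_l([.4483,.2451,.235],max_speed=.12)
m.move_ptp([b[0],b[1],.16],down(YC)); 
m.move_l([b[0],b[1],.03],max_speed=.08); f0=favg(); print(f0)
setdown(b,f0,.0138,.68)
print(m.current_grip_width(),m.current_time())
m.move_l([b[0],b[1],.17],max_speed=.1)
k=m.get_calibration("wrist");p,d=m.grab_frame("wrist");cv2.imwrite("pics/w7.png",p[:,:,::-1]);W=cloud(d,k)
m.move_ptp([.42,.08,.33],down(0)); m.dwell(.1); print(m.current_time())
for sg in (1,-1):
    bb=C+sg*.086*AY;x,y,z=W[...,0],W[...,1],W[...,2];r=np.stack([x-bb[0],y-bb[1]],-1); u=r@np.array([np.cos(YC),np.sin(YC)]); v=r@AY
    q=(abs(u)<.085)&(abs(v)<.036)&(z>.03)&(z<.06);print(sg,rect(W[q]),[np.nanpercentile(z[q&(abs(u-a)<.01)],80).round(4) for a in (-.07,-.03,.03,.07)])
for c in("scene","top"):
    p,d=m.grab_frame(c);cv2.imwrite(f"pics/{c}7.png",p[:,:,::-1]);np.save(c+"7.npy",d)
    W=cloud(d,m.get_calibration(c));x,y,z=W[...,0],W[...,1],W[...,2]
    q=(abs(x-.531)<.13)&(abs(y+.16)<.06)&(z>.022)&(z<.045);print(c,rect(W[q]))
    s=(abs(x-.4483)<.08)&(abs(y-.245)<.03)&(z>.13)&(z<.18);print("last",rect(W[s]),np.nanpercentile(z[s],[50,90]))
```

```text
[-0.0231774   0.10524701 -0.8395677 ]
0.0158 [ 0.01 -0.3  -0.42] 0.0159
0.0148 [ 0.06  0.09 -0.5 ] 0.0148
0.0138 [ 0.21 -0.48 -0.  ] 0.0138
0.0128 [-5.46  0.69 14.92] 0.0137
0.6811413071935983 31.4417
34.2667
1 (array([512. , -73.2]), array([150.1,  50.1]), np.float32(12.35)) [np.float64(0.0378), np.float64(0.0373), np.float64(0.0373), np.float64(0.0375)]
-1 (array([ 549.7, -244.1]), array([150.6,  52.3]), np.float32(11.92)) [np.float64(0.0376), np.float64(0.037), np.float64(0.037), np.float64(0.0374)]
scene (array([ 531.6, -160.2]), array([177.7, 120.2]), np.float32(0.45))
last (array([449.8, 243.4]), array([156.2,  57.2]), np.float32(0.33)) [0.14167596 0.14880407]
top (array([ 531.3, -161.3]), array([117.4, 174.9]), np.float32(-0.01))
last (array([449.2, 244.9]), array([157.4,  56.2]), np.float32(0.03)) [0.14647645 0.15166507]
```

View pics/w7.png

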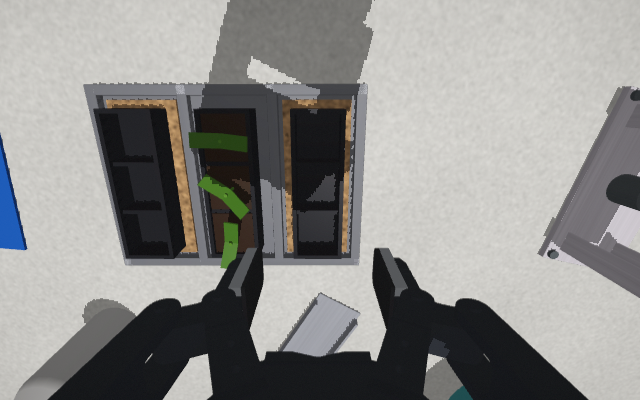

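View pics/scene7.png

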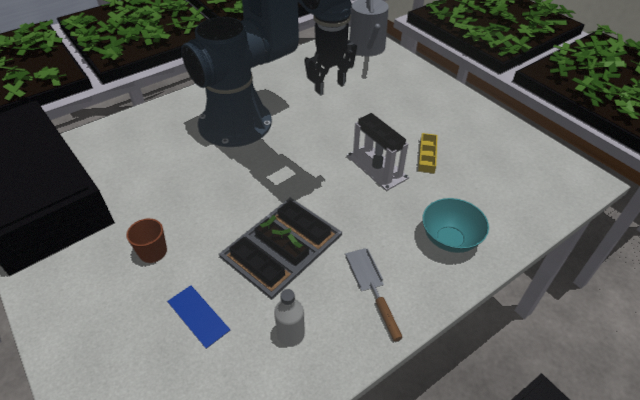

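View pics/top7.png

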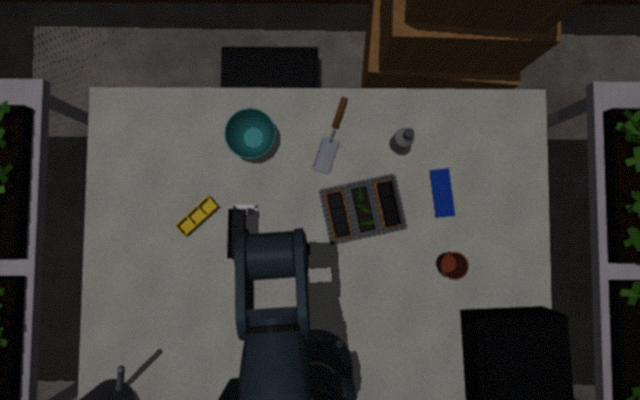

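Both strips lie flat in their cork bays, at about (257,262) and (307,222) in the scene view. The planted strip and the other objects sit at their starting pixels, and the last strip is at the top of the dispenser at (382,132).

Run:
```python
from h import *
print(m.current_time(),np.abs(m.current_joint_vel()).max(),m.sign_off())
```

```text
the job is handed in; nothing more can be done
34.3667 0.004314586947243986 None
```

I took the top two strips from the dispenser one after the other, set each flat in its own cork-lined bay, and handed the job in at 34.4 s. One thing went wrong on the way: the first strip dropped about 6 mm before I set it down properly.

- **First strip:** noise in the force reading made the gripper let go early. I gripped it again, lifted it about 12 mm and set it down with clear contact (7 N). If the judging counts that first release as a drop, the second set-down doesn't undo it.
- **Second strip:** it was set down with contact at 15 N, deliberately 3 mm off the bay's centre, away from the seedlings.
- **Last checks:** both strips measured flat, with rims at 37–38 mm (37 mm expected), and both were aligned to the bays within about 0.6°. The last strip had risen to the top, its rim at about 150 mm.
- **Other objects:** in the scene and top pictures, the planted strip, basin, pot, bottle, trowel and decoys looked unmoved. The numeric re-check of the planted strip failed because the fit took in the neighbouring strips, so that one rests on the pictures alone.

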